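# Kit the tray for the next lolly batch

## Task

Make up the kit tray for the next batch of lollies from what lies to the left of the tray: stand the two full-size moulds upright on their rims in the two pockets of the mould insert, lay the thick narrow bundle of sticks between the cheeks of the stick insert, and lay the marker pen in the two saddles of the pen insert. The short mould, the wide flat bundle and the probe thermometer are not part of this kit: leave them where they are.

Things in the scene. Friction and masses are not known exactly. Their poses are not given: they have to be found in the camera images.
- mould_nest: White insert fixed in a steel tray, 166 mm (its x) by 92 mm (its y), base 4 mm thick; origin under its centre, 2 mm above the table. Two pockets centred at x = +40.5 and -40.5 mm, 78 mm (x) by 54 mm (y) inside, floor 4 mm above the origin, walls up to 30 mm. In each a mould stands, broad side along x, middle 51.5 mm above the origin. Beyond the tray stands a fixed crate 0.32 m high: keep clear of its front, which runs from x 0.57, y 0.07 to x 0.70, y -0.50 m.
- stick_cradle: White insert fixed in a steel tray, 166 mm (its x) by 92 mm (its y), base 4 mm thick; origin under its centre, 2 mm above the table. Two pairs of cheeks 52 mm apart inside (across y), tops at 22 mm, at x = 29 to 55 and -29 to -55 mm; the middle is free for fingers. Low end stops at x = +68 and -68 mm. A bundle lies between them on the base, along x, middle 11 mm above the origin.
- pen_rest: White insert fixed in a steel tray, 166 mm (its x) by 92 mm (its y), base 4 mm thick; origin under its centre, 2 mm above the table. Two saddles at x = 35 to 55 and -35 to -55 mm: troughs with flat bottom 14 mm wide, 10 mm above the origin, flanks sloping out to 40 mm wide at 22 mm. Between them free for fingers. End stops at x = +77 and -77 mm, tops at 21 mm. A pen lies in both along x, middle 18 mm above the origin.
- mould_a_mid (a point): Full-size stainless lolly mould standing on its rim, mouth down: 38 mm (its x) by 64 mm (its y) at the thin rim flange at the bottom, narrowing to about 26 mm by 40 mm at the closed upper end, 95 mm tall, 62 g. Point at its centre, half-way up (47.5 mm above what it stands on); z up. Grasp across x near the upper end.
- mould_b_mid (a point): The other full-size lolly mould, just like the first: 38 mm (x) by 64 mm (y) at the rim, 95 mm tall; point at its centre, half-way up, z up.
- bundle_mid (a point): Thick, narrow bundle of wooden lolly sticks in two rubber bands, 35 mm wide (its x), 117 mm long (its y), 17 mm high, lying flat. Point at its centre, 8 mm above what it lies on. Grasp across the middle.
- marker_mid (a point): White marker pen with a dark cap, 17 mm wide (its x), 135 mm long (its y), 16 mm high, lying down to the left of the tray (not the pen behind the blue bag sealer). Point at its centre, 8 mm above what it lies on.
- mini_mould_mid (a point): Short, small lolly mould standing on its rim, 30 mm (x) by 50 mm (y) and only 57 mm tall; point at its centre, half-way up.
- flat_bundle_mid (a point): Wide flat bundle of lolly sticks, 53 mm wide (x), 118 mm long (y), only 12 mm high; too wide for the cradle. Point at its centre, half-way up.
- thermometer_mid (a point): White probe thermometer, 22 mm wide (x), 199 mm long (y) of which half is a thin steel probe (towards +y), 15 mm high; point at its middle, half-way up.

How it is judged (in metres and radians):
At the end, for the whole second after the job is handed in: Moulds upright (0.1 rad) on the nest floor, one per pocket, centres within 11 mm, broad side along the row; bundle flat between the cheeks (14 mm lengthwise, 12 mm sideways); marker down in both saddles (14 and 8 mm); the three look-alikes within 25 mm of their start; all released and at rest (((x of mould_a_mid in the frame of mould_nest between 0.0295 and 0.0515 m and y of mould_a_mid in the frame of mould_nest between -0.011 and 0.011 m and z of mould_a_mid in the frame of mould_nest between 0.0465 and 0.0565 m and angle between each of mould_a_mid, mould_b_mid's own z axis and vertical below 0.1 rad and angle between the y axis of each of mould_a_mid, mould_b_mid and the x axis of mould_nest, either way round below 0.25 rad and x of mould_b_mid in the frame of mould_nest between -0.0515 and -0.0295 m and y of mould_b_mid in the frame of mould_nest between -0.011 and 0.011 m and z of mould_b_mid in the frame of mould_nest between 0.0465 and 0.0565 m) or (x of mould_b_mid in the frame of mould_nest between 0.0295 and 0.0515 m and y of mould_b_mid in the frame of mould_nest between -0.011 and 0.011 m and z of mould_b_mid in the frame of mould_nest between 0.0465 and 0.0565 m and angle between each of mould_b_mid, mould_a_mid's own z axis and vertical below 0.1 rad and angle between the y axis of each of mould_b_mid, mould_a_mid and the x axis of mould_nest, either way round below 0.25 rad and x of mould_a_mid in the frame of mould_nest between -0.0515 and -0.0295 m and y of mould_a_mid in the frame of mould_nest between -0.011 and 0.011 m and z of mould_a_mid in the frame of mould_nest between 0.0465 and 0.0565 m)) and x of bundle_mid in the frame of stick_cradle between -0.014 and 0.014 m and y of bundle_mid in the frame of stick_cradle between -0.012 and 0.012 m and z of bundle_mid in the frame of stick_cradle between 0.0075 and 0.0155 m and angle between the y axis of bundle_mid and the x axis of stick_cradle, either way round below 0.2 rad and x of marker_mid in the frame of pen_rest between -0.014 and 0.014 m and y of marker_mid in the frame of pen_rest between -0.008 and 0.008 m and z of marker_mid in the frame of pen_rest between 0.013 and 0.023 m and angle between the y axis of marker_mid and the x axis of pen_rest, either way round below 0.15 rad and distance of each of mini_mould_mid, flat_bundle_mid, thermometer_mid from where it was at the start of the episode below 0.025 m and linear speed of each of mould_a, mould_b, bundle, marker below 0.02 m/s); the robot touches nothing.
It fails at once if the short mould is moved from its place (by more than 25 mm) (distance of mini_mould_mid from where it was at the start of the episode above 0.025 m).
It fails at once if the wide flat stick bundle is moved from its place (by more than 25 mm) (distance of flat_bundle_mid from where it was at the start of the episode above 0.025 m).
It fails at once if the probe thermometer is moved from its place (by more than 25 mm) (distance of thermometer_mid from where it was at the start of the episode above 0.025 m).
It also fails if it takes over 120 s, if anything falls off the work surface, if the arm or the gripper's body presses on something with over 40 N, if the wrist force passes 120 N, or if a joint passes its speed limit or range.

## Robot

A 7-joint arm with a two-finger parallel gripper is mounted at the origin on a cart in front of the work surface, level with it; the furniture and walls round the work are solid. World frame = base frame: x ahead of the robot, y to its left, z up, the work surface at z = 0. Lengths are in mm, angles in rad, forces in N, time in s.
With the tool pointing down it reaches from about 400 to 900 mm from the base axis. Payload 5.5 kg.
Tool frame: the origin (TCP) lies at the very end of the fingers, on their centre line; the grasp point (between the pads) lies 19 mm behind it; z points along the fingers, y is the line along which they close (so a half turn about z gives the same grasp; the last joint's range is limited). The gripper opens to 85 mm and grips with 20 to 120 N. Pads are 22 mm wide; open, the fingers measure 114 mm over their backs; the gripper's body (76 mm by 85 mm) begins 54 mm behind the grasp point. The pads swing forward as they close: fully open they stand 13 mm farther back than shut.
Start: joints at [1.381, 0.501, -0.427, 1.55, 0.221, 1.138, -0.21], TCP at [284.397, -584.481, 231.31] pointing down, gripper open.
Joint ranges: [-2.88, 2.88], [-0.31, 2.03], [-1.54, 1.56], [0.2, 2.42], [-1.41, 4.55], [0.19, 2.02], [-2.57, 2.57]. Speed limits (rad/s): [2.57, 2.57, 3.14, 3.14, 3.14, 3.14, 3.14].

## Interface

Orientations are given as a rotation vector (axis times angle).
In Python, from workcell import robot gives the robot as it stands.
- The arm moves only by the shell command python3 -m handwheel 'ROWS' [FORCE]. ROWS is JSON, a list of rows, each an object with "offset": the shift along the tool's x, y, z in m, a list of three; "twist": the turn, a rotation vector about the tool's x, y, z in degrees, a list of three; "hand": the finger opening in m, from 0 to 0.0854. A call has 1 to 5 rows; each row shifts and turns the commanded pose from where the row before left it, along the tool's axes as they then stand; what a row does not reach is not made up. A row lasts 1/10 s, in which the tool goes at most 50 mm and 8.59 degrees, less where a joint would pass 70% of its speed; a pose out of reach is approached as far as the arm can. A call is refused whole if a number of a shift passes 0.05 or a number of a turn 8.59, either way. A call with a gripper value outside its range is refused whole. The fingers move at their own pace and stop on an object; FORCE is the grip in N (left out, the last holds). Time passes only in rows, so rows that do not move let the fingers close. It gives the time, the measured TCP pose, the force, the opening and the grip force at its end, in the units of the state.
- robot.get_state(): the state, without advancing time (a new reading comes with each control period).
- robot.get_image(name): name is "scene" or "top" or "wrist"; returns a dict with "img" (420x560x3 uint8, blue, green, red), "range_z" (420x560 float32, mm along the optical axis (not along the pixel's ray), 0 where there is no reading), "camera_matrix" (3x3 intrinsics, pixels), "k1" (the pictures are not rectified: a ray, as slopes to the right and down, at radius r is drawn at 1 + k1 r^2 times it, then the intrinsics apply), "T" (4x4, takes a point from camera to world coordinates). Camera axes: x right, y down, z forward; pixel columns grow to the right and rows downward; lengths in mm; the calibration is good to about 2 mm. A picture is of the moment at which its call begins.
- robot.job_done(): hands the job in; it is judged then, once.
The state is a dict: "t": time; "q": joint angles; "joint_vel": joint speeds; "effort": joint torques, N m; "position": TCP position; "tool_rot": TCP orientation; "ft_force": force on the tool from outside, world axes, zero at the start; "torque": the same for the moment, N m; "gripper_width": opening from 0.0 (shut) to 1.0 (fully open); "finger_force": force on a finger pad.
Only numpy, scipy, OpenCV 4.12 (cv2) and the standard library are available. Lean on these libraries where they do the work, as an engineer would, in place of code of your own. Each camera call takes 0.05 s, during which the arm holds its last target. There are 200 camera calls.

## Working session

There is one attempt and no reset: what is moved stays moved. The work goes in short steps, Python scripts to look and compute and a shell command to move; the robot and the scene stay as the last step left them, time stands still between calls to the robot, and variables do not carry over. Pictures are saved under pics/ and viewed, at most 14 in all, crops included, and the job is handed in when it is done.

```bash
ls; mkdir -p pics
cat > h.py <<'E'
import numpy as np, cv2
from workcell import robot
from scipy.spatial.transform import Rotation as R
def shot(cam,name):
    d=robot.get_image(cam); cv2.imwrite(f'pics/{name}.png',d['img'])
    np.savez(f'pics/{name}.npz',**{k:d[k] for k in('img','range_z','camera_matrix','k1','T')}); return d
def load(name): return np.load(f'pics/{name}.npz')
def cloud(d):
    h,w=d['range_z'].shape; K=np.array(d['camera_matrix']); k1=float(d['k1'])
    u,v=np.meshgrid(np.arange(w),np.arange(h))
    a=cv2.undistortPoints(np.stack([u,v],-1).reshape(-1,1,2).astype(float),K,np.array([k1,0,0,0.])).reshape(h,w,2)
    z=d['range_z'].astype(float); P=np.stack([a[...,0]*z,a[...,1]*z,z],-1)
    T=np.array(d['T']); return P@T[:3,:3].T+T[:3,3]
E
python3 - <<'E'
from h import *
for c in('scene','top','wrist'): d=shot(c,c+'0'); print(c,np.round(d['T'],3).tolist(),d['k1'],d['camera_matrix'])
s=robot.get_state(); print(s)
E
```

```text
pics
scene [[-0.539, -0.634, 0.555, -158.023], [-0.842, 0.396, -0.366, 425.643], [0.012, -0.664, -0.747, 995.94], [0.0, 0.0, 0.0, 1.0]] -0.11839990741257406 [[474.16025939   0.         286.48189873]
 [  0.         474.16025939 217.78670463]
 [  0.           0.           1.        ]]
top [[0.027, -0.997, 0.078, 421.76], [-1.0, -0.026, 0.008, -11.477], [-0.006, -0.078, -0.997, 1136.273], [0.0, 0.0, 0.0, 1.0]] 0.015130383542604613 [[416.50544053   0.         285.2756897 ]
 [  0.         416.50544053 210.34898341]
 [  0.           0.           1.        ]]
wrist [[0.438, -0.85, -0.293, 357.713], [-0.899, -0.415, -0.142, -547.354], [-0.001, 0.325, -0.946, 372.365], [0.0, 0.0, 0.0, 1.0]] -0.033595409435154364 [[353.33615247   0.         276.98713796]
 [  0.         353.33615247 211.24162926]
 [  0.           0.           1.        ]]
{'t': 0.15, 'q': array([ 1.38120077,  0.50161163, -0.42683398,  1.55119105,  0.22081795,
        1.13829718, -0.21030947]), 'joint_vel': array([-2.42745552e-03, -3.07683789e-03,  8.96900063e-05, -3.99856115e-03,
       -9.46543228e-04,  9.45994958e-04, -2.72760422e-04]), 'effort': array([-7.15322836e-03, -5.70030570e+01, -5.82533419e+00, -2.81281328e+01,
        1.07014386e-02,  7.88802747e-03, -3.34873266e-05]), 'position': array([ 284.10337484, -584.04550965,  230.51898888]), 'tool_rot': array([-3.06001896e+00, -7.04928341e-01,  4.54001883e-04]), 'ft_force': array([-0.06910304, -0.79628354, -0.09450946]), 'torque': array([-0.06850598, -0.03111397,  0.00411496]), 'finger_force': 0.0, 'gripper_width': 1.001086588912986}
```

View images.

View pics/scene0.png

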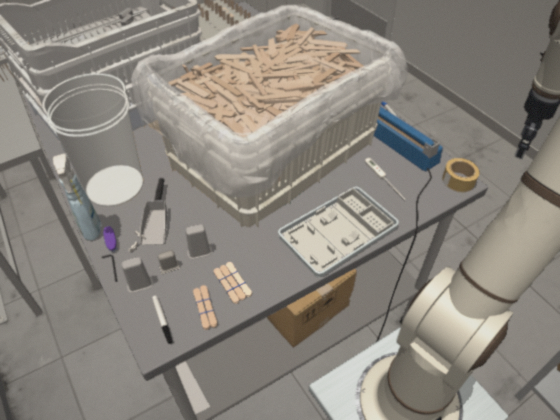

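View pics/top0.png

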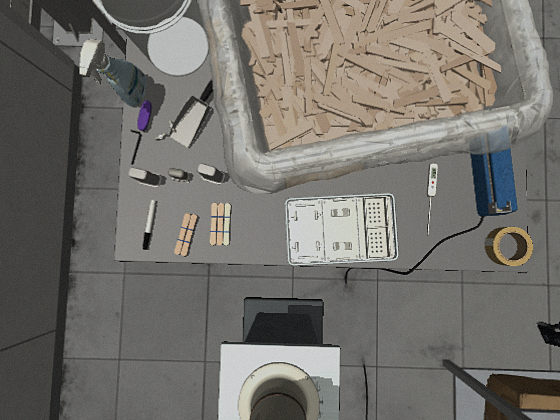

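The scene view shows the moulds at about (135,272) and (197,240), with the mini at (167,260). The narrow bundle is at (204,306), the wide bundle at (232,282) and the marker at (162,318). The tray is at (338,228). In the top view the tray is at (341,229), the moulds at (140,176) and (208,173), the marker at (148,225) and the narrow bundle at (186,233).

Run:
```python
from h import *
# tray crop from scene x top
a=load('top0')['img'][185:275,275:410]; b=load('scene0')['img'][180:280,270:405]
a=cv2.resize(a,None,fx=4.4,fy=4.4,interpolation=cv2.INTER_CUBIC)
cv2.imwrite('pics/c1.png',a)
for n in('top0','scene0'):
    C=cloud(load(n)); 
    for z0,z1,lab in((6,200,'obj'),):
        m=((C[...,2]>z0)&(C[...,2]<z1)&(C[...,0]>330)&(C[...,0]<640)&(C[...,1]>130)&(C[...,1]<450)).astype(np.uint8)
        k,L,st,_=cv2.connectedComponentsWithStats(m)
        for i in range(1,k):
            if st[i,4]<25: continue
            P=C[L==i]; r=cv2.minAreaRect(P[:,:2].astype(np.float32))
            print(n,st[i],np.round(r[0]),np.round(r[1]),round(r[2]),np.round(np.percentile(P[:,2],[5,50,95])))
    m=(C[...,0]>300)&(C[...,0]<640)&(abs(C[...,1])<500)
    print('table z',np.median(C[m&(abs(C[...,2])<8)][:,2]))
```

```text
top0 [197 164  26  19 314] [601. 199.] [52. 29.] 74 [15. 91. 97.]
top0 [128 168  31  18 355] [590. 372.] [53. 33.] 79 [14. 90. 97.]
top0 [169 168  20  13 173] [598. 286.] [40. 22.] 79 [12. 53. 58.]
top0 [143 200  13  50 279] [462. 366.] [ 15. 134.] 83 [ 8. 14. 18.]
top0 [210 203  21  43 640] [468. 174.] [ 52. 116.] 89 [ 7.  9. 12.]
top0 [174 213  24  43 517] [438. 265.] [ 35. 116.] 76 [ 9. 14. 17.]
table z -0.06231657630416976
scene0 [186 224  24  33 577] [600. 200.] [53. 30.] 76 [12. 63. 97.]
scene0 [158 250  21  23 314] [595. 288.] [45. 24.] 82 [ 8. 40. 58.]
scene0 [122 257  30  33 649] [584. 373.] [56. 33.] 80 [11. 63. 96.]
scene0 [213 262  39  41 727] [469. 173.] [ 53. 118.] 90 [ 7. 10. 13.]
scene0 [194 285  24  44 531] [437. 263.] [ 35. 116.] 77 [11. 15. 18.]
scene0 [152 295  21  49 326] [461. 364.] [ 16. 138.] 82 [10. 15. 19.]
table z 1.0209630422550617
```

View pics/c1.png

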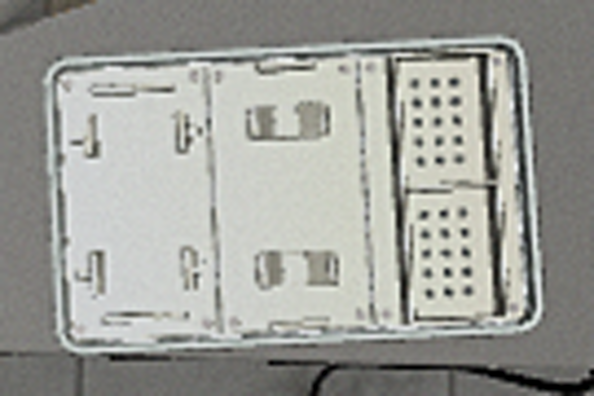

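The crop shows the three inserts: cradle on the left (centre about 141,202), pen rest in the middle (292,195) and mould nest with dotted floors on the right (442,188). Next I compute their world poses.

```bash
cat >> h.py <<'E'
def pix2w(d,uv,z):
    a=cv2.undistortPoints(np.array(uv,float).reshape(-1,1,2),np.array(d['camera_matrix']),np.array([float(d['k1']),0,0,0])).reshape(-1,2)
    T=np.array(d['T']); r=np.c_[a,np.ones(len(a))]@T[:3,:3].T; return T[:3,3]+r*((np.atleast_1d(z)-T[2,3])/r[:,2])[:,None]
def go(x,y,z,yaw):
    s=robot.get_state(); M=R.from_rotvec(s['tool_rot']).as_matrix(); p=s['position']
    yw=np.degrees(np.arctan2(M[1,0],M[0,0])); off=M.T@(np.array([x,y,z])-p)
    t=(yaw-yw+180)%360-180
    G=R.from_euler('z',yaw,degrees=True).as_matrix()@np.diag([1,-1,-1.])
    e=np.degrees(R.from_matrix(M.T@G).as_rotvec())
    print('pos',np.round(p,1),'yaw %.1f'%yw,'q',np.round(s['q'],2),'off(now axes)',np.round(off,1),'off(after turn)',np.round(G.T@(np.array([x,y,z])-p),1),'twist',np.round(e,1),'w%.2f'%s['gripper_width'])
E
python3 - <<'E'
from h import *
d=load('top0')
f=lambda l:[((x+.5)/4.4-.5+275,(y+.5)/4.4-.5+185) for x,y in l]
for n,l,z in(('cradle cheeks',[(93,136),(183,131),(97,271),(190,269)],24),('cradle stops',[(133,89),(146,317)],12),
 ('pen saddles',[(288,121),(296,269)],16),('pen stops',[(286,67),(299,323)],23),('nest dots',[(437,122),(446,253)],6)):
    P=pix2w(d,f(l),z)[:,:2]; print(n,np.round(P).tolist(),np.round(P.mean(0),1), 'ang',np.degrees(np.arctan2(*(P[0]-P[-1])[::-1])))
C=cloud(d); m=(C[...,2]>1.5)&(C[...,2]<60)&(C[...,0]<560)&(C[...,1]<0)&(C[...,1]>-300)
k,L,st,_=cv2.connectedComponentsWithStats(m.astype(np.uint8)); i=1+np.argmax(st[1:,4]); P=C[L==i]
print('tray',cv2.minAreaRect(P[:,:2].astype(np.float32)))
for z0,z1 in((40,150),(150,330),(330,450)):
    m=(C[...,2]>z0)&(C[...,2]<z1)&(C[...,0]>480)&(C[...,1]<250)&(C[...,1]>20)&(C[...,0]<720); Q=C[m]
    print(z0,[(x,np.round(Q[(Q[:,0]>x)&(Q[:,0]<x+30)][:,1].max())) for x in range(540,720,30) if ((Q[:,0]>x)&(Q[:,0]<x+30)).any()])
# long axes
for n in('top0','scene0'):
    C=cloud(load(n))
    for nm,(x,y,z0,z1,s) in dict(b=(437,264,10,25,75),m=(461,365,9,25,80),ma=(600,199,85,110,45),mb=(588,372,85,110,45)).items():
        P=C[(abs(C[...,0]-x)<s)&(abs(C[...,1]-y)<min(s,48))&(C[...,2]>z0)&(C[...,2]<z1)][:,:2]
        r=cv2.minAreaRect(P.astype(np.float32)); w,v=np.linalg.eigh(np.cov(P.T)); print(n,nm,np.round(r[0],1),np.round(r[1]),'long',np.degrees(np.arctan2(v[1,1],v[0,1])))
go(437,264,120,-13)
E
```

```text
cradle cheeks [[495.0, -30.0], [500.0, -85.0], [414.0, -35.0], [416.0, -91.0]] [456.4 -60.4] ang 37.485304182856424
cradle stops [[526.0, -55.0], [387.0, -66.0]] [456.2 -60.2] ang 4.560585214997157
pen saddles [[508.0, -150.0], [418.0, -156.0]] [ 463.3 -152.9] ang 4.010249632556282
pen stops [[541.0, -147.0], [386.0, -157.0]] [ 463.3 -152.3] ang 3.822006711121027
nest dots [[511.0, -243.0], [430.0, -249.0]] [ 470.7 -245.9] ang 4.4728273087185775
tray ((461.79620361328125, -152.72666931152344), (188.18692016601562, 298.4093322753906), 2.576463222503662)
40 [(570, np.float64(222.0)), (600, np.float64(225.0))]
150 [(540, np.float64(122.0)), (570, np.float64(129.0)), (600, np.float64(135.0)), (630, np.float64(135.0)), (660, np.float64(143.0)), (690, np.float64(158.0))]
330 [(540, np.float64(67.0)), (570, np.float64(97.0)), (600, np.float64(106.0)), (630, np.float64(113.0)), (660, np.float64(118.0)), (690, np.float64(127.0))]
top0 b [438.4 264.9] [ 35. 116.] long 166.72653471950514
top0 m [462.  365.4] [ 15. 134.] long 172.90717797744628
top0 ma [601.6 200.5] [48. 25.] long 75.45475933505432
top0 mb [587.5 374. ] [50. 25.] long 80.08635006925171
scene0 b [437.4 263.2] [ 35. 116.] long 167.46657645862476
scene0 m [460.9 364. ] [ 15. 138.] long 172.67583063912124
scene0 ma [600.5 198.8] [46. 28.] long 75.29674000466173
scene0 mb [586.1 372.2] [46. 29.] long 78.82413591997704
pos [ 284.1 -584.   230.5] yaw 25.9 q [ 1.38  0.5  -0.43  1.55  0.22  1.14 -0.21] off(now axes) [ 508.5 -695.5  111.6] off(after turn) [ -41.8 -860.7  110.5] twist [-0.1  0.  38.9] w1.00
```

```bash
python3 -m handwheel '[{"offset":[0.02,0,0],"twist":[0,0,7.8],"hand":0.0854},{"offset":[0,0,0],"twist":[0,0,7.8],"hand":0.0854},{"offset":[0,0,0],"twist":[0,0,7.8],"hand":0.0854},{"offset":[0,0,0],"twist":[0,0,7.8],"hand":0.0854},{"offset":[0,0,0],"twist":[0,0,7.8],"hand":0.0854}]' 40
python3 -m handwheel '[{"offset":[0,-0.048,0],"twist":[0,0,0],"hand":0.0854},{"offset":[0,-0.048,0],"twist":[0,0,0],"hand":0.0854},{"offset":[0,-0.048,0],"twist":[0,0,0],"hand":0.0854},{"offset":[0,-0.048,0],"twist":[0,0,0],"hand":0.0854},{"offset":[0,-0.048,0],"twist":[0,0,0],"hand":0.0854}]'
python3 -c "
from h import *
go(437,264,120,-13)"
```

```text
t: 0.65
position: [302.3, -575.5, 230.9]
tool_rot: [-3.12, 0.366, 0.001]
ft_force: [-0.4, 0.1, 0.3]
gripper_width: 0.999
finger_force: 0.0
t: 1.15
position: [356.6, -339.9, 231.1]
tool_rot: [-3.121, 0.357, 0.0]
ft_force: [1.4, 0.0, 0.3]
gripper_width: 1.001
finger_force: 0.0
pos [ 356.6 -339.9  231.1] yaw -13.1 q [ 1.06  0.21 -0.4   1.94  0.1   1.01 -1.18] off(now axes) [ -58.1 -606.4  111.2] off(after turn) [ -57.5 -606.5  111.1] twist [-0.   0.  -0.1] w1.00
```

```bash
python3 -m handwheel '[{"offset":[0,0,0],"twist":[0,0,-8.5],"hand":0.0854},{"offset":[0,0,0],"twist":[0,0,-8.5],"hand":0.0854},{"offset":[0,0,0],"twist":[0,0,-8.5],"hand":0.0854},{"offset":[0,0,0],"twist":[0,0,-8.5],"hand":0.0854},{"offset":[0,0,0],"twist":[0,0,-8.5],"hand":0.0854}]' >/dev/null
python3 -m handwheel '[{"offset":[0,0,0],"twist":[0,0,-8.5],"hand":0.0854},{"offset":[0,0,0],"twist":[0,0,-8.5],"hand":0.0854},{"offset":[0,0,0],"twist":[0,0,-8.5],"hand":0.0854},{"offset":[0,0,0],"twist":[0,0,-8.5],"hand":0.0854},{"offset":[0,0,0],"twist":[0,0,-8.5],"hand":0.0854}]' >/dev/null
python3 -m handwheel '[{"offset":[0,0,0],"twist":[0,0,-8.5],"hand":0.0854},{"offset":[0,0,0],"twist":[0,0,-8.5],"hand":0.0854},{"offset":[0,0,0],"twist":[0,0,-8.5],"hand":0.0854},{"offset":[0,0,0],"twist":[0,0,-8.5],"hand":0.0854},{"offset":[0,0,0],"twist":[0,0,-8.5],"hand":0.0854}]' >/dev/null
python3 -m handwheel '[{"offset":[0,0,0],"twist":[0,0,-8.5],"hand":0.0854},{"offset":[0,0,0],"twist":[0,0,-8.5],"hand":0.0854},{"offset":[0,0,0],"twist":[0,0,-8.5],"hand":0.0854},{"offset":[0,0,0],"twist":[0,0,-8.5],"hand":0.0854},{"offset":[0,0,0],"twist":[0,0,-8.5],"hand":0.0854}]' >/dev/null
python3 -m handwheel '[{"offset":[0,0.048,0],"twist":[0,0,-5],"hand":0.0854},{"offset":[0,0.048,0],"twist":[0,0,-5],"hand":0.0854},{"offset":[0,0.048,0],"twist":[0,0,0],"hand":0.0854},{"offset":[0,0.048,0],"twist":[0,0,0],"hand":0.0854},{"offset":[0,0.048,0],"twist":[0,0,0],"hand":0.0854}]'
python3 -c "
from h import *
go(437,264,120,167)"
```

```text
t: 3.65
position: [422.7, -110.2, 231.3]
tool_rot: [0.358, 3.121, -0.001]
ft_force: [1.0, -0.1, 0.1]
gripper_width: 0.999
finger_force: 0.0
pos [ 422.7 -110.2  231.3] yaw 166.9 q [ 1.15  0.19 -1.04  2.04  0.19  1.01  1.35] off(now axes) [ 70.9 367.8 111.1] off(after turn) [ 70.3 367.8 111.3] twist [-0.   0.  -0.1] w1.00
```

```bash
python3 -m handwheel '[{"offset":[0.01,0.045,0],"twist":[0,0,0],"hand":0.0854},{"offset":[0.01,0.045,0],"twist":[0,0,0],"hand":0.0854},{"offset":[0.01,0.045,0],"twist":[0,0,0],"hand":0.0854},{"offset":[0.01,0.045,0],"twist":[0,0,0],"hand":0.0854},{"offset":[0.01,0.045,0],"twist":[0,0,0],"hand":0.0854}]' >/dev/null
python3 -m handwheel '[{"offset":[0.01,0.045,0],"twist":[0,0,0],"hand":0.0854},{"offset":[0.01,0.045,0],"twist":[0,0,0],"hand":0.0854},{"offset":[0,0.045,0],"twist":[0,0,0],"hand":0.07},{"offset":[0,0.008,0.04],"twist":[0,0,0],"hand":0.07},{"offset":[0,0,0.04],"twist":[0,0,0],"hand":0.07}]'
python3 -c "
from h import *
d=shot('wrist','w1'); C=cloud(d)
P=C[(abs(C[...,0]-437)<75)&(abs(C[...,1]-264)<45)&(C[...,2]>8)&(C[...,2]<30)][:,:2]
r=cv2.minAreaRect(P.astype(np.float32)); print(r)
go(437,264,120,167)"
```

```text
t: 4.65
position: [438.3, 266.0, 151.1]
tool_rot: [0.351, 3.12, 0.005]
ft_force: [0.4, -0.9, -0.3]
gripper_width: 0.816
finger_force: 0.0
((436.7756042480469, 263.8016662597656), (34.68154525756836, 116.61732482910156), 76.35773468017578)
pos [434.3 261.3 144.5] yaw 167.1 q [ 0.19  0.52 -0.98  1.97  0.53  0.95  0.29] off(now axes) [-2.2  3.3 24.4] off(after turn) [-2.   3.2 24.5] twist [-0.2 -0.4  0.1] w0.82
```

View pics/w1.png

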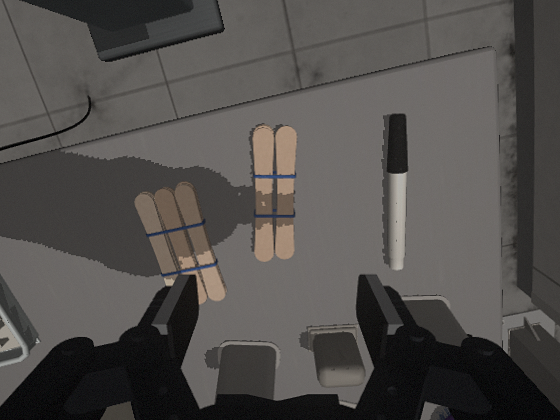

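The wrist view shows the narrow bundle between the fingers at (275,193), the wide bundle to the left and the marker to the right. I open to 50 mm and descend.

```bash
python3 -m handwheel '[{"offset":[0,0,0.03],"twist":[0,0,0],"hand":0.052},{"offset":[0,0,0.03],"twist":[0,0,0],"hand":0.052},{"offset":[0,0,0.03],"twist":[0,0,0],"hand":0.052},{"offset":[0,0,0],"twist":[0,0,0],"hand":0.052},{"offset":[0,0,0],"twist":[0,0,0],"hand":0.052}]'
python3 -c "
from h import *
go(436.8,263.8,4,166.5)"
```

```text
t: 5.2
position: [437.7, 262.5, 62.1]
tool_rot: [-0.357, -3.121, 0.0]
ft_force: [-1.0, -0.1, 0.2]
gripper_width: 0.61
finger_force: 0.0
pos [437.7 262.5  62.1] yaw 166.9 q [ 0.09  0.64 -0.86  2.01  0.67  0.8   0.17] off(now axes) [ 1.2  1.1 58.1] off(after turn) [ 1.2  1.1 58.1] twist [-0.  -0.   0.4] w0.61
```

```bash
python3 -m handwheel '[{"offset":[0.001,0.001,0.03],"twist":[0,0,0.4],"hand":0.052},{"offset":[0,0,0.017],"twist":[0,0,0],"hand":0.052},{"offset":[0,0,0.01],"twist":[0,0,0],"hand":0.052},{"offset":[0,0,0],"twist":[0,0,0],"hand":0.052},{"offset":[0,0,0],"twist":[0,0,0],"hand":0.025}]' 
python3 -m handwheel '[{"offset":[0,0,0],"twist":[0,0,0],"hand":0.02},{"offset":[0,0,0],"twist":[0,0,0],"hand":0.02},{"offset":[0,0,0],"twist":[0,0,0],"hand":0.02},{"offset":[0,0,0],"twist":[0,0,0],"hand":0.02},{"offset":[0,0,0],"twist":[0,0,0],"hand":0.02}]' 40
```

```text
t: 5.7
position: [437.9, 264.2, 5.6]
tool_rot: [0.368, 3.118, 0.002]
ft_force: [0.1, 0.1, -0.0]
gripper_width: 0.451
finger_force: 0.0
t: 6.2
position: [438.0, 264.4, 5.9]
tool_rot: [0.368, 3.118, 0.002]
ft_force: [-1.4, -0.7, 7.5]
gripper_width: 0.403
finger_force: 40.5
```

```bash
python3 -m handwheel '[{"offset":[0,0,-0.02],"twist":[0,0,0],"hand":0.02},{"offset":[0,0,-0.04],"twist":[0,0,0],"hand":0.02},{"offset":[0,0,-0.04],"twist":[0,0,0],"hand":0.02},{"offset":[0,0,0],"twist":[0,0,-6],"hand":0.02},{"offset":[0,0,0],"twist":[0,0,-6],"hand":0.02}]' 
python3 -m handwheel '[{"offset":[0,-0.04,0],"twist":[0,0,-5.8],"hand":0.02},{"offset":[0,-0.045,0],"twist":[0,0,0],"hand":0.02},{"offset":[0,-0.045,0],"twist":[0,0,0],"hand":0.02},{"offset":[0,-0.045,0],"twist":[0,0,0],"hand":0.02},{"offset":[0,-0.045,0],"twist":[0,0,0],"hand":0.02}]'
python3 -m handwheel '[{"offset":[0,-0.04,0],"twist":[0,0,0],"hand":0.02},{"offset":[0,-0.03,0],"twist":[0,0,0],"hand":0.02},{"offset":[0,0,0],"twist":[0,0,0],"hand":0.02},{"offset":[0,0,0],"twist":[0,0,0],"hand":0.02}]'
python3 -c "
from h import *
go(457,-60,60,184.2)
shot('wrist','w2')"
```

```text
t: 6.7
position: [438.5, 264.2, 106.7]
tool_rot: [0.034, 3.137, 0.001]
ft_force: [-0.4, -1.0, -0.5]
gripper_width: 0.402
finger_force: 40.1
t: 7.2
position: [449.9, 42.4, 105.0]
tool_rot: [-0.12, 3.138, -0.001]
ft_force: [1.6, -0.1, 0.0]
gripper_width: 0.402
finger_force: 40.1
t: 7.6
position: [455.1, -26.4, 104.8]
tool_rot: [-0.115, 3.139, -0.0]
ft_force: [0.2, 0.3, -0.1]
gripper_width: 0.401
finger_force: 40.1
pos [455.1 -26.4 104.8] yaw -175.8 q [ 0.86  0.53 -1.04  2.11  0.63  0.84  1.08] off(now axes) [  0.6 -33.7  44.8] off(after turn) [  0.6 -33.7  44.8] twist [-0.  0.  0.] w0.40
```

View pics/w2.png

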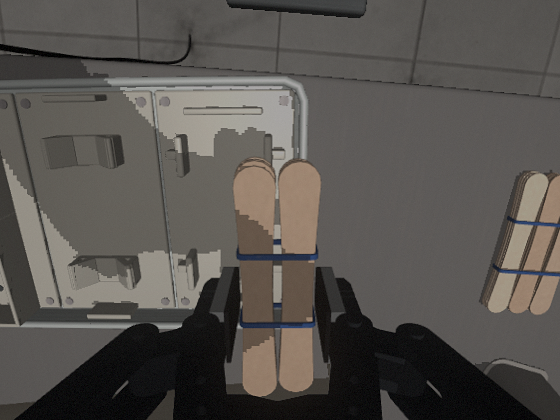

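The wrist view shows the bundle held straight, with the tray below left. The cradle's near stop is at (222,110) and its screws are at (168,101) and (284,100). The pen rest's near stop is at (73,98).

Run:
```python
from h import *
d=load('w2')
c=np.array([456.3,-60.3]);p=np.array([463.3,-152.6]);ux=np.array([np.cos(.0735),np.sin(.0735)])
P=pix2w(d,[(222,110),(168,101),(284,100),(168,301),(73,98),(4,103),(140,101),(150,301),(48,300)],[14,6,6,6,23,6,6,6,6])[:,:2]
print(np.round(P,1)); print('cradle near stop exp',c-68*ux,'pen near stop exp',p-77*ux)
C=cloud(d); Q=C[(C[...,2]>18)&(C[...,2]<30)&(C[...,1]<-20)&(C[...,1]>-100)&(C[...,0]<440)]
R2=np.array([[ux[0],ux[1]],[-ux[1],ux[0]]]); q=(Q[:,:2]-c)@R2.T
for s in(-1,1):
    k=q[(np.sign(q[:,1])==s)&(abs(q[:,0]+42)<14)]; print('cheek',s,len(k),np.percentile(k[:,1],[5,50,95]),k[:,0].mean())
```

```text
[[ 384.4  -66.5]
 [ 381.6 -103.2]
 [ 375.6  -27.5]
 [ 534.1 -107.1]
 [ 382.9 -156.7]
 [ 389.9 -213.6]
 [ 382.9 -121.7]
 [ 535.3 -121.5]
 [ 541.4 -204.3]]
cradle near stop exp [388.48359383 -65.29350114] pen near stop exp [ 386.50789301 -158.2544057 ]
cheek -1 364 [-30.66069609 -27.86472907 -26.21820417] -43.71204093357624
cheek 1 175 [25.90426333 28.40191662 30.26204632] -48.09984019519599
```

```bash
python3 -m handwheel '[{"offset":[0.001,-0.034,0.02],"twist":[0,0,0],"hand":0.02},{"offset":[0,0,0.03],"twist":[0,0,0],"hand":0.02},{"offset":[0,0,0.01],"twist":[0,0,0],"hand":0.02},{"offset":[0,0,0],"twist":[0,0,0],"hand":0.02},{"offset":[0,0,0],"twist":[0,0,0],"hand":0.02}]'
python3 -c "
from h import *
go(456,-60.4,14,184.2)"
```

```text
t: 8.15
position: [457.0, -57.6, 45.1]
tool_rot: [-0.124, 3.138, 0.001]
ft_force: [-0.5, 0.2, 0.2]
gripper_width: 0.402
finger_force: 40.1
pos [457.  -57.6  45.1] yaw -175.5 q [ 0.82  0.63 -0.92  2.13  0.76  0.75  1.05] off(now axes) [ 1.2 -2.7 31.1] off(after turn) [ 1.2 -2.7 31.1] twist [0.  0.  0.3] w0.40
```

```bash
python3 -m handwheel '[{"offset":[0.001,-0.0027,0.01],"twist":[0,0,0],"hand":0.02},{"offset":[0,0,0.012],"twist":[0,0,0],"hand":0.02},{"offset":[0,0,0.008],"twist":[0,0,0],"hand":0.02},{"offset":[0,0,0],"twist":[0,0,0],"hand":0.02},{"offset":[0,0,0],"twist":[0,0,0],"hand":0.02}]'
python3 -m handwheel '[{"offset":[0,0,0],"twist":[0,0,0],"hand":0.05},{"offset":[0,0,0],"twist":[0,0,0],"hand":0.05},{"offset":[0,0,0],"twist":[0,0,0],"hand":0.05},{"offset":[0,0,0],"twist":[0,0,0],"hand":0.05},{"offset":[0,0,-0.02],"twist":[0,0,0],"hand":0.05}]'
python3 -m handwheel '[{"offset":[0,0,-0.04],"twist":[0,0,0],"hand":0.05},{"offset":[0,0,-0.04],"twist":[0,0,0],"hand":0.05},{"offset":[0,0.04,-0.02],"twist":[0,0,0],"hand":0.05},{"offset":[0,0.05,0],"twist":[0,0,0],"hand":0.05},{"offset":[0,0,0],"twist":[0,0,0],"hand":0.05}]'
python3 - <<'E'
from h import *
d=shot('wrist','w3'); C=cloud(d)
ux=np.array([np.cos(.0735),np.sin(.0735)]);R2=np.array([[ux[0],ux[1]],[-ux[1],ux[0]]])
q=np.c_[(C[...,:2].reshape(-1,2)-[456.3,-60.3])@R2.T,C[...,2].ravel()]; 
hue=cv2.cvtColor(d['img'],cv2.COLOR_BGR2HSV).reshape(-1,3)
m=(abs(q[:,0])<75)&(abs(q[:,1])<26)&(q[:,2]>15)&(q[:,2]<40)&(hue[:,1]>60)
r=cv2.minAreaRect(q[m][:,:2].astype(np.float32)); print(m.sum(),r,np.percentile(q[m][:,2],[5,50,95]))
go(462,365,150,172.5)
E
```

```text
t: 8.65
position: [455.5, -62.1, 14.0]
tool_rot: [0.12, -3.139, -0.001]
ft_force: [0.1, 0.2, 0.0]
gripper_width: 0.403
finger_force: 40.1
t: 9.15
position: [454.1, -62.3, 33.2]
tool_rot: [0.119, -3.136, -0.001]
ft_force: [0.6, -0.6, 0.1]
gripper_width: 0.587
finger_force: 0.0
t: 9.65
position: [449.0, 34.2, 136.1]
tool_rot: [-0.134, 3.135, 0.004]
ft_force: [0.0, 0.3, 0.4]
gripper_width: 0.589
finger_force: 0.0
5686 ((-2.2796287536621094, -1.1984004974365234), (116.60066986083984, 34.89645004272461), 0.8333187699317932) [17.46539095 19.64063732 21.05483944]
pos [448.8  30.8 135.2] yaw -175.3 q [ 0.8   0.48 -1.11  2.11  0.56  0.89  1.02] off(now axes) [-40.9 332.  -14.7] off(after turn) [ 30.5 333.1 -14.8] twist [ 0.   0.1 12.2] w0.58
```

View pics/w3.png

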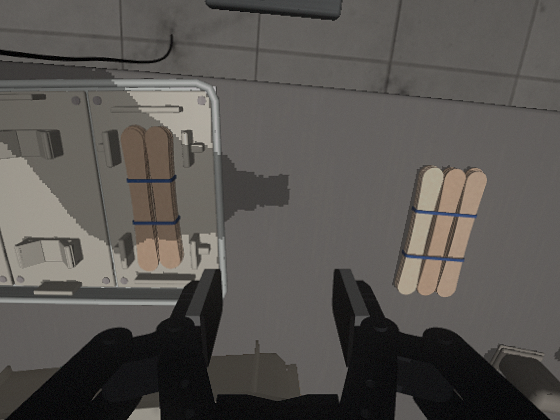

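The wrist view shows the bundle lying between the cheeks, centred to within about 2.5 mm. Next is the marker.

```bash
python3 -m handwheel '[{"offset":[0,0,0],"twist":[0,0,6.1],"hand":0.05},{"offset":[0,0,0],"twist":[0,0,6.1],"hand":0.05},{"offset":[0.005,0.045,0],"twist":[0,0,0],"hand":0.05},{"offset":[0.005,0.045,0],"twist":[0,0,0],"hand":0.05},{"offset":[0.005,0.045,0],"twist":[0,0,0],"hand":0.05}]' >/dev/null
python3 -m handwheel '[{"offset":[0.005,0.045,0],"twist":[0,0,0],"hand":0.05},{"offset":[0.005,0.045,0],"twist":[0,0,0],"hand":0.05},{"offset":[0.005,0.045,0],"twist":[0,0,0],"hand":0.04},{"offset":[0,0.045,0],"twist":[0,0,0],"hand":0.04},{"offset":[0,0.015,0],"twist":[0,0,0],"hand":0.04}]' >/dev/null
python3 -m handwheel '[{"offset":[0,0,0.03],"twist":[0,0,0],"hand":0.04},{"offset":[0,0,0.02],"twist":[0,0,0],"hand":0.04},{"offset":[0,0,0],"twist":[0,0,0],"hand":0.04},{"offset":[0,0,0],"twist":[0,0,0],"hand":0.04}]'
python3 - <<'E'
from h import *
d=shot('wrist','w4'); C=cloud(d)
P=C[(abs(C[...,0]-461)<80)&(abs(C[...,1]-365)<35)&(C[...,2]>7)&(C[...,2]<25)][:,:2]
r=cv2.minAreaRect(P.astype(np.float32)); print(len(P),r)
go(r[0][0],r[0][1],4,172.5)
E
```

```text
t: 11.1
position: [464.5, 357.4, 84.0]
tool_rot: [-0.216, -3.133, 0.002]
ft_force: [0.5, 0.1, 0.5]
gripper_width: 0.467
finger_force: 0.0
4374 ((459.9686279296875, 364.61419677734375), (15.82971477508545, 134.9621124267578), 82.34864807128906)
pos [464.9 358.   84.8] yaw 172.1 q [-0.06  0.72 -0.88  1.81  0.68  0.94  0.19] off(now axes) [ 5.8  5.8 80.8] off(after turn) [ 5.7  5.9 80.8] twist [ 0.   0.  -0.4] w0.47
```

View pics/w4.png

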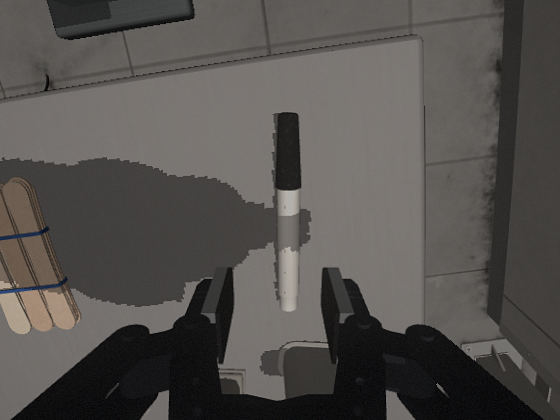

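The marker lies between the fingers at (288,212), about 6 mm off the tool's centre. I correct, descend and grip.

```bash
python3 -m handwheel '[{"offset":[0.006,0.006,0.02],"twist":[0,0,-0.4],"hand":0.04},{"offset":[0,0,0.03],"twist":[0,0,0],"hand":0.04},{"offset":[0,0,0.02],"twist":[0,0,0],"hand":0.04},{"offset":[0,0,0.01],"twist":[0,0,0],"hand":0.04},{"offset":[0,0,0],"twist":[0,0,0],"hand":0.04}]'
python3 -m handwheel '[{"offset":[0,0,0],"twist":[0,0,0],"hand":0},{"offset":[0,0,0],"twist":[0,0,0],"hand":0},{"offset":[0,0,0],"twist":[0,0,0],"hand":0},{"offset":[0,0,0],"twist":[0,0,0],"hand":0},{"offset":[0,0,0],"twist":[0,0,0],"hand":0}]' 30
python3 -m handwheel '[{"offset":[0,0,-0.02],"twist":[0,0,0],"hand":0},{"offset":[0,0,-0.04],"twist":[0,0,0],"hand":0},{"offset":[0,0,-0.04],"twist":[0,0,0],"hand":0},{"offset":[0,0,0],"twist":[0,0,-6],"hand":0},{"offset":[0,0,0],"twist":[0,0,-5.7],"hand":0}]'
python3 -c "
from h import *
go(463,-152.6,100,184.2)"
```

```text
t: 11.65
position: [458.4, 364.4, 2.9]
tool_rot: [-0.204, -3.133, 0.003]
ft_force: [-0.5, 0.6, -0.4]
gripper_width: 0.465
finger_force: 0.0
t: 12.15
position: [459.9, 366.0, 5.5]
tool_rot: [0.204, 3.133, 0.002]
ft_force: [-0.2, -0.1, 6.5]
gripper_width: 0.17
finger_force: 29.9
t: 12.65
position: [460.2, 365.7, 107.4]
tool_rot: [-0.122, 3.135, 0.002]
ft_force: [0.6, 0.3, -0.9]
gripper_width: 0.165
finger_force: 29.3
pos [460.2 365.7 107.4] yaw -175.5 q [-0.03  0.72 -0.95  1.8   0.69  0.99  0.38] off(now axes) [  37.7 -516.9    6.7] off(after turn) [  35.2 -517.1    7.4] twist [0.1 0.2 0.3] w0.16
```

```bash
python3 -m handwheel '[{"offset":[0.003,-0.046,0],"twist":[0,0,0.3],"hand":0},{"offset":[0.003,-0.046,0],"twist":[0,0,0],"hand":0},{"offset":[0.003,-0.046,0],"twist":[0,0,0],"hand":0},{"offset":[0.003,-0.046,0],"twist":[0,0,0],"hand":0},{"offset":[0.003,-0.046,0],"twist":[0,0,0],"hand":0}]' >/dev/null
python3 -m handwheel '[{"offset":[0.003,-0.046,0],"twist":[0,0,0],"hand":0},{"offset":[0.003,-0.046,0],"twist":[0,0,0],"hand":0},{"offset":[0.003,-0.046,0],"twist":[0,0,0],"hand":0},{"offset":[0.003,-0.046,0],"twist":[0,0,0],"hand":0},{"offset":[0.003,-0.046,0],"twist":[0,0,0],"hand":0}]' >/dev/null
python3 -m handwheel '[{"offset":[0.003,-0.03,0],"twist":[0,0,0],"hand":0},{"offset":[0,-0.02,0],"twist":[0,0,0],"hand":0},{"offset":[0,0,0],"twist":[0,0,0],"hand":0},{"offset":[0,0,0],"twist":[0,0,0],"hand":0}]'
python3 - <<'E'
from h import *
go(463,-152.6,60,184.2)
d=shot('wrist','w5'); C=cloud(d)
s=robot.get_state();p=s['position']
P=C[(abs(C[...,0]-p[0])<95)&(abs(C[...,1]-p[1])<25)&(C[...,2]>80)&(C[...,2]<125)][:,:2]
r=cv2.minAreaRect(P.astype(np.float32)); print(len(P),r)
E
```

```text
t: 14.05
position: [461.5, -145.7, 105.0]
tool_rot: [-0.107, 3.139, -0.0]
ft_force: [0.4, 0.7, -0.5]
gripper_width: 0.169
finger_force: 29.3
pos [ 461.5 -145.7  105. ] yaw -176.1 q [ 1.08  0.58 -1.03  2.05  0.66  0.88  1.31] off(now axes) [-1. -7. 45.] off(after turn) [-1. -7. 45.] twist [-0.   0.  -0.3] w0.17
9675 ((458.8995666503906, -144.37075805664062), (128.49278259277344, 40.44483947753906), 15.978233337402344)
```

View pics/w5.png

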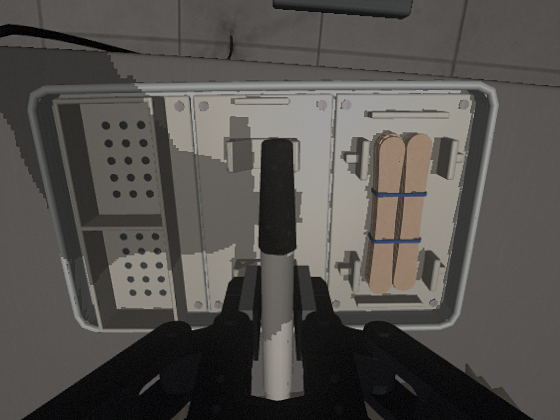

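The marker is held straight along the view, with its cap end at (277,142) and tail at (277,390). The pen rest's near stop is at (262,101) with screws at (204,105) and (322,103). The nest dots are centred at (127,160) and (144,265).

Run:
```python
from h import *
d=load('w5')
print('pen ends',np.round(pix2w(d,[(277,142),(277,394)],[107.5,107.5]),1))
P=pix2w(d,[(262,101),(262,155),(204,105),(322,103),(198,305),(333,302),(127,160),(144,265),(180,105)],[23,18,6,6,6,6,6,6,6])[:,:2]
print(np.round(P,1).tolist()); print('screw mid',P[2:6].mean(0),'nest',(P[6]+P[7])/2,np.degrees(np.arctan2(*(P[7]-P[6])[::-1])))
```

```text
pen ends [[ 395.4 -150.   107.5]
 [ 522.9 -141.1  107.5]]
[[383.0, -160.0], [416.8, -158.3], [388.5, -198.6], [382.0, -121.5], [541.9, -203.0], [531.6, -96.1], [428.6, -251.7], [509.2, -244.2], [389.6, -214.3]]
screw mid [ 461.01885638 -154.78954874] nest [ 468.89877181 -247.98938548] 5.316857851148637
```

```bash
python3 -m handwheel '[{"offset":[-0.001,-0.008,0],"twist":[0,0,-0.3],"hand":0},{"offset":[0,0,0.03],"twist":[0,0,0],"hand":0},{"offset":[0,0,0.03],"twist":[0,0,0],"hand":0},{"offset":[0,0,0],"twist":[0,0,0],"hand":0},{"offset":[0,0,0],"twist":[0,0,0],"hand":0}]'
python3 -c "
from h import *
go(463,-153.6,18.5,184.2)"
```

```text
t: 14.6
position: [463.2, -152.7, 44.6]
tool_rot: [0.12, -3.139, -0.002]
ft_force: [0.8, 1.0, 0.8]
gripper_width: 0.17
finger_force: 29.4
pos [ 463.2 -152.7   44.6] yaw -175.6 q [ 1.    0.68 -0.92  2.07  0.78  0.79  1.24] off(now axes) [ 0.2 -0.9 26.1] off(after turn) [ 0.2 -0.9 26.1] twist [ 0.1 -0.   0.2] w0.17
```

```bash
python3 -m handwheel '[{"offset":[0,-0.0009,0.012],"twist":[0,0,0.2],"hand":0},{"offset":[0,0,0.009],"twist":[0,0,0],"hand":0},{"offset":[0,0,0.005],"twist":[0,0,0],"hand":0},{"offset":[0,0,0],"twist":[0,0,0],"hand":0},{"offset":[0,0,0],"twist":[0,0,0],"hand":0}]'
python3 -m handwheel '[{"offset":[0,0,0],"twist":[0,0,0],"hand":0.035},{"offset":[0,0,0],"twist":[0,0,0],"hand":0.035},{"offset":[0,0,0],"twist":[0,0,0],"hand":0.035},{"offset":[0,0,0],"twist":[0,0,0],"hand":0.035},{"offset":[0,0,-0.02],"twist":[0,0,0],"hand":0.035}]'
python3 -m handwheel '[{"offset":[0,0,-0.04],"twist":[0,0,0],"hand":0.035},{"offset":[0,0,-0.04],"twist":[0,0,0],"hand":0.035},{"offset":[0,0.04,-0.03],"twist":[0,0,0],"hand":0.05},{"offset":[0,0.03,0],"twist":[0,0,0],"hand":0.05},{"offset":[0,0,0],"twist":[0,0,0],"hand":0.05}]'
python3 - <<'E'
from h import *
d=shot('wrist','w6'); C=cloud(d)
ux=np.array([np.cos(.0735),np.sin(.0735)]);R2=np.array([[ux[0],ux[1]],[-ux[1],ux[0]]])
q=np.c_[(C[...,:2].reshape(-1,2)-[462,-153.5])@R2.T,C[...,2].ravel()]
m=(abs(q[:,0])<72)&(abs(q[:,1])<14)&(q[:,2]>25)&(q[:,2]<45)
print(m.sum(),cv2.minAreaRect(q[m][:,:2].astype(np.float32)),np.percentile(q[m][:,2],[5,50,95]))
for s in(-1,1):
  k=m&(abs(q[:,0]-s*45)<8); print(s,k.sum(),np.median(q[k],0),q[k][:,2].max())
go(450,150,220,75.4)
E
```

```text
t: 15.1
position: [463.2, -154.6, 18.4]
tool_rot: [0.111, -3.14, -0.0]
ft_force: [-0.3, 0.1, -0.2]
gripper_width: 0.165
finger_force: 29.4
t: 15.6
position: [461.4, -154.3, 36.9]
tool_rot: [0.111, -3.136, -0.002]
ft_force: [0.3, -0.7, 0.7]
gripper_width: 0.409
finger_force: 0.0
t: 16.1
position: [458.5, -80.9, 149.8]
tool_rot: [-0.12, 3.137, -0.001]
ft_force: [-0.6, -0.2, 0.5]
gripper_width: 0.582
finger_force: 0.0
1926 ((1.4929122924804688, -0.551762580871582), (135.16819763183594, 12.467256546020508), 0.006259469781070948) [25.14835665 26.40274289 27.77891858]
-1 245 [-44.34866449  -0.44012302  26.18442166] 28.129223793508345
1 207 [44.48607986 -0.49953437 26.62371644] 28.58306289318125
pos [458.2 -83.3 149. ] yaw -175.7 q [ 1.05  0.49 -1.13  2.06  0.56  0.93  1.26] off(now axes) [ -9.3 233.2 -71.3] off(after turn) [223.7 -66.7 -71. ] twist [0.000e+00 1.000e-01 1.089e+02] w0.59
```

View pics/w6.png

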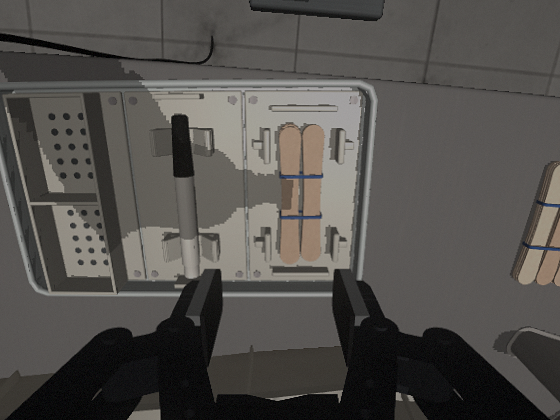

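The marker lies in both saddles, (187,195) in the view, centred to within 2 mm. Next I turn for the mould by the crate.

```bash
python3 -m handwheel '[{"offset":[0,0,-0.01],"twist":[0,0,8.4],"hand":0.05},{"offset":[0,0,-0.01],"twist":[0,0,8.4],"hand":0.05},{"offset":[0,0,-0.01],"twist":[0,0,8.4],"hand":0.05},{"offset":[0,0,-0.01],"twist":[0,0,8.4],"hand":0.05},{"offset":[0,0,-0.01],"twist":[0,0,8.4],"hand":0.05}]' >/dev/null
python3 -m handwheel '[{"offset":[0,0,0],"twist":[0,0,8.4],"hand":0.05},{"offset":[0,0,0],"twist":[0,0,8.4],"hand":0.05},{"offset":[0,0,0],"twist":[0,0,8.4],"hand":0.05},{"offset":[0,0,0],"twist":[0,0,8.4],"hand":0.05},{"offset":[0,0,0],"twist":[0,0,8.4],"hand":0.05}]' >/dev/null
python3 -m handwheel '[{"offset":[0,0,0],"twist":[0,0,8.4],"hand":0.05},{"offset":[0,0,0],"twist":[0,0,8.4],"hand":0.05},{"offset":[0,0,0],"twist":[0,0,8.1],"hand":0.05},{"offset":[0.045,-0.013,0],"twist":[0,0,0],"hand":0.05},{"offset":[0.045,-0.013,0],"twist":[0,0,0],"hand":0.05}]' >/dev/null
python3 -m handwheel '[{"offset":[0.045,-0.013,0],"twist":[0,0,0],"hand":0.05},{"offset":[0.045,-0.013,0],"twist":[0,0,0],"hand":0.05},{"offset":[0.045,-0.013,0],"twist":[0,0,0],"hand":0.06},{"offset":[0.045,-0.013,0],"twist":[0,0,0],"hand":0.06},{"offset":[0,0,0],"twist":[0,0,0],"hand":0.06}]'
python3 -c "
from h import *
go(601,199.5,170,75.4)"
```

```text
t: 18.15
position: [450.9, 203.4, 198.8]
tool_rot: [-2.478, -1.926, -0.005]
ft_force: [-0.1, 0.9, -0.4]
gripper_width: 0.704
finger_force: 0.0
pos [450.9 203.4 198.8] yaw 75.7 q [ 0.27  0.35 -0.89  1.96  0.32  0.98 -1.02] off(now axes) [ 33.2 146.4  28.8] off(after turn) [ 34.1 146.2  28.8] twist [-0.  -0.3  0.3] w0.70
```

```bash
python3 -m handwheel '[{"offset":[0.009,0.037,0],"twist":[0,0,0.3],"hand":0.06},{"offset":[0.009,0.037,0],"twist":[0,0,0],"hand":0.06},{"offset":[0.008,0.037,0],"twist":[0,0,0],"hand":0.06},{"offset":[0.008,0.035,0.02],"twist":[0,0,0],"hand":0.06},{"offset":[0,0,0.01],"twist":[0,0,0],"hand":0.06}]' >/dev/null
python3 -m handwheel '[{"offset":[0,0,0],"twist":[0,0,0],"hand":0.06},{"offset":[0,0,0],"twist":[0,0,0],"hand":0.06}]'
python3 - <<'E'
from h import *
d=shot('wrist','w7'); C=cloud(d)
for x,y in((601,199.5),(587,373)):
  m=(abs(C[...,0]-x)<45)&(abs(C[...,1]-y)<45)&(C[...,2]>88)&(C[...,2]<100); P=C[m][:,:2]
  if len(P)>20:
    r=cv2.minAreaRect(P.astype(np.float32)); w,v=np.linalg.eigh(np.cov(P.T)); print(len(P),r,P.mean(0),'long',np.degrees(np.arctan2(v[1,1],v[0,1])))
go(601,199.5,62,75.4)
E
```

```text
t: 18.85
position: [600.8, 190.5, 167.8]
tool_rot: [-2.494, -1.909, 0.003]
ft_force: [0.3, 0.2, 0.6]
gripper_width: 0.705
finger_force: 0.0
2506 ((600.32861328125, 199.81614685058594), (46.53114700317383, 25.59926986694336), 74.16380310058594) [600.85806638 201.47198896] long 75.05756887976729
pos [601.1 191.  168.6] yaw 74.9 q [ 0.19  0.62 -0.76  1.65  0.47  1.07 -0.98] off(now axes) [  8.3  -2.2 106.6] off(after turn) [  8.3  -2.2 106.6] twist [-0.   0.  -0.5] w0.71
```

View pics/w7.png

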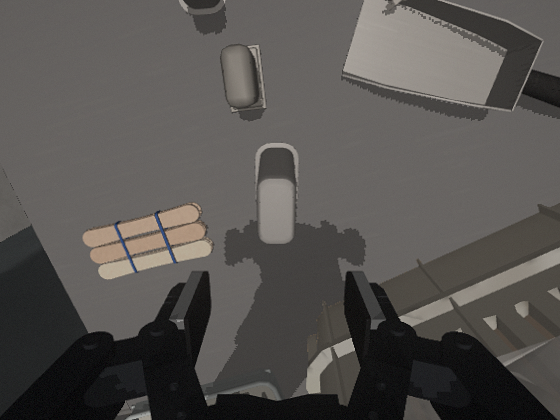

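The mould is straight under the fingers, with its top at (276,210). The crate's corner is at lower right, clear of the fingers. I correct and descend to TCP z = 62.

```bash
python3 -m handwheel '[{"offset":[0.009,-0.002,0.01],"twist":[0,0,-0.3],"hand":0.06},{"offset":[0,0,0.04],"twist":[0,0,0],"hand":0.06},{"offset":[0,0,0.03],"twist":[0,0,0],"hand":0.06},{"offset":[0,0,0.025],"twist":[0,0,0],"hand":0.06},{"offset":[0,0,0],"twist":[0,0,0],"hand":0.06}]'
python3 -m handwheel '[{"offset":[0,0,0],"twist":[0,0,0],"hand":0.01},{"offset":[0,0,0],"twist":[0,0,0],"hand":0.01},{"offset":[0,0,0],"twist":[0,0,0],"hand":0.01},{"offset":[0,0,0],"twist":[0,0,0],"hand":0.01},{"offset":[0,0,0],"twist":[0,0,0],"hand":0.01}]' 40
python3 -c "
from h import *
go(600.5,199.8,62,75.4)"
```

```text
t: 19.4
position: [599.1, 199.7, 60.0]
tool_rot: [-2.487, -1.917, 0.009]
ft_force: [-0.7, -0.2, 0.2]
gripper_width: 0.705
finger_force: 0.0
t: 19.9
position: [603.5, 201.3, 65.6]
tool_rot: [2.489, 1.915, 0.005]
ft_force: [-0.9, 1.1, 7.0]
gripper_width: 0.313
finger_force: 40.2
pos [603.5 201.3  65.6] yaw 75.2 q [ 0.12  0.75 -0.69  1.7   0.58  0.91 -1.06] off(now axes) [-2.2 -2.6  3.6] off(after turn) [-2.2 -2.6  3.6] twist [ 0.2 -0.1 -0.2] w0.31
```

```bash
python3 -m handwheel '[{"offset":[0,0,-0.01],"twist":[0,0,0],"hand":0.01},{"offset":[0,0,-0.03],"twist":[0,0,0],"hand":0.01},{"offset":[0,0,-0.04],"twist":[0,0,0],"hand":0.01},{"offset":[0,0,-0.04],"twist":[0,0,0],"hand":0.01},{"offset":[-0.008,-0.03,0],"twist":[0,0,0],"hand":0.01}]' 
python3 -m handwheel '[{"offset":[-0.01,-0.038,0],"twist":[0,0,0],"hand":0.01},{"offset":[-0.01,-0.038,0],"twist":[0,0,0],"hand":0.01},{"offset":[-0.01,-0.038,0],"twist":[0,0,0],"hand":0.01},{"offset":[-0.03,0.008,0],"twist":[0,0,0],"hand":0.01},{"offset":[-0.043,0.011,0],"twist":[0,0,0],"hand":0.01}]' 
python3 -m handwheel '[{"offset":[-0.043,0.011,0],"twist":[0,0,0],"hand":0.01},{"offset":[-0.043,0.011,0],"twist":[0,0,0],"hand":0.01},{"offset":[-0.043,0.011,0],"twist":[0,0,0],"hand":0.01},{"offset":[-0.043,0.011,0],"twist":[0,0,0],"hand":0.01},{"offset":[-0.043,0.011,0],"twist":[0,0,0],"hand":0.01}]' >/dev/null
python3 -m handwheel '[{"offset":[-0.043,0.011,0],"twist":[0,0,0],"hand":0.01},{"offset":[-0.043,0.011,0],"twist":[0,0,0],"hand":0.01},{"offset":[-0.043,0.011,0],"twist":[0,0,0],"hand":0.01},{"offset":[0,0,0],"twist":[0,0,8],"hand":0.01},{"offset":[0,0,0],"twist":[0,0,8],"hand":0.01}]' 
python3 -c "
from h import *
go(510,-244,170,4.4)"
```

```text
t: 20.4
position: [578.0, 201.4, 190.4]
tool_rot: [2.49, 1.908, 0.021]
ft_force: [0.3, 1.8, -0.6]
gripper_width: 0.317
finger_force: 39.5
t: 20.9
position: [452.1, 126.7, 184.5]
tool_rot: [2.482, 1.923, 0.003]
ft_force: [2.7, -0.4, -0.2]
gripper_width: 0.314
finger_force: 39.5
t: 21.9
position: [449.3, -232.4, 183.8]
tool_rot: [2.74, 1.537, 0.0]
ft_force: [0.2, -0.2, -1.0]
gripper_width: 0.311
finger_force: 39.6
pos [ 449.3 -232.4  183.8] yaw 58.6 q [ 0.99  0.34 -0.67  1.95  0.26  0.94 -0.36] off(now axes) [21.7 57.8 13.8] off(after turn) [59.6 16.2 13.8] twist [ 0.  -0.  54.2] w0.31
```

I use yaw 184 here instead, so the wrist camera faces away from the crate.

```bash
python3 -m handwheel '[{"offset":[0,0,0],"twist":[0,0,-8.4],"hand":0.01},{"offset":[0,0,0],"twist":[0,0,-8.4],"hand":0.01},{"offset":[0,0,0],"twist":[0,0,-8.4],"hand":0.01},{"offset":[0,0,0],"twist":[0,0,-8.4],"hand":0.01},{"offset":[0,0,0],"twist":[0,0,-8.4],"hand":0.01}]' >/dev/null
python3 -m handwheel '[{"offset":[0,0,0],"twist":[0,0,-8.4],"hand":0.01},{"offset":[0,0,0],"twist":[0,0,-8.4],"hand":0.01},{"offset":[0,0,0],"twist":[0,0,-8.4],"hand":0.01},{"offset":[0,0,0],"twist":[0,0,-8.4],"hand":0.01},{"offset":[0,0,0],"twist":[0,0,-8.4],"hand":0.01}]' >/dev/null
python3 -m handwheel '[{"offset":[0,0,0],"twist":[0,0,-8.4],"hand":0.01},{"offset":[0,0,0],"twist":[0,0,-8.4],"hand":0.01},{"offset":[0,0,0],"twist":[0,0,-8.4],"hand":0.01},{"offset":[-0.02,-0.016,0],"twist":[0,0,-8.4],"hand":0.01},{"offset":[-0.03,0,0],"twist":[0,0,-8],"hand":0.01}]' >/dev/null
python3 -m handwheel '[{"offset":[0,0,0.02],"twist":[0,0,0],"hand":0.01},{"offset":[0,0,0],"twist":[0,0,0],"hand":0.01},{"offset":[0,0,0],"twist":[0,0,0],"hand":0.01}]'
python3 - <<'E'
from h import *
go(510,-244,130,184.3)
d=shot('wrist','w8')
s=robot.get_state();C=cloud(d);p=s['position']
P=C[(C[...,2]>p[2]-75)&(C[...,2]<p[2]-45)&(np.hypot(C[...,0]-p[0],C[...,1]-p[1])<50)]
print(len(P),P.mean(0) if len(P) else '')
t=load('top0');C=cloud(t);Q=C[(abs(C[...,1]+244)<15)&(C[...,2]>60)&(C[...,0]<720)&(C[...,0]>500)];print('crate front x at y-244:',np.round(np.percentile(Q[:,0],[0,1,5])),Q[Q[:,0].argmin()])
E
```

```text
t: 23.7
position: [495.4, -251.5, 163.5]
tool_rot: [0.13, -3.138, -0.0]
ft_force: [0.4, 0.1, -0.4]
gripper_width: 0.315
finger_force: 39.6
pos [ 495.4 -251.5  163.5] yaw -175.3 q [ 1.22  0.63 -1.08  1.84  0.63  1.07  1.55] off(now axes) [-15.2   6.3  33.5] off(after turn) [-15.1   6.4  33.5] twist [ 0.  -0.1  0.4] w0.32
1346 [ 473.83203596 -254.56392956  102.80017556]
crate front x at y-244: [592. 594. 597.] [ 592.12438953 -229.2898672   295.56381903]
```

View pics/w8.png

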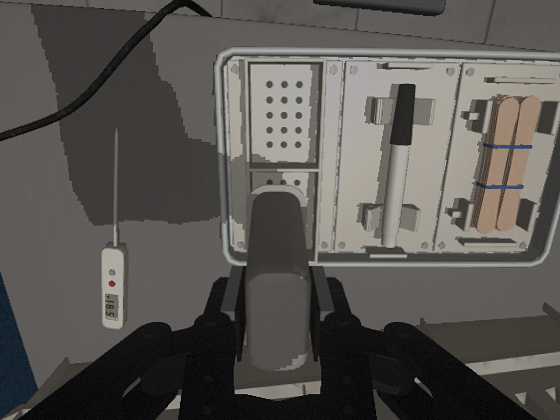

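The view shows the near pocket's dots centred at (285,114), the divider at v=168 and the rim's near edge at (277,188). The thermometer at left is clear.

Run:
```python
from h import *
d=load('w8'); ux=np.array([np.cos(.076),np.sin(.076)]); uy=np.array([-ux[1],ux[0]])
P=pix2w(d,[(285,114.5),(250,110),(318,110),(283,168),(284,63),(277,188),(247,205),(307,203)],[6,32,32,32,32,98,98,98])[:,:2]
print(np.round(P,1).tolist()); print('pocket centre by dots -> nest',P[0]+40.5*ux,' walls mid',(P[1]+P[2])/2,'divider',P[3])
print('mould centre from rim',P[5]+32*ux, 'sides',(P[6]+P[7])/2,'w',np.linalg.norm(P[6]-P[7]))
```

```text
[[428.2, -250.3], [425.6, -277.3], [421.3, -226.7], [467.4, -248.9], [390.9, -255.0], [466.3, -253.6], [478.6, -271.2], [474.2, -234.4]]
pocket centre by dots -> nest [ 468.60876078 -247.22517303]  walls mid [ 423.47681121 -252.02186025] divider [ 467.41658914 -248.85791723]
mould centre from rim [ 498.18294925 -251.20847782] sides [ 476.43620876 -252.8051068 ] w 37.02073601120504
```

```bash
python3 -m handwheel '[{"offset":[-0.012,0.0062,0.01],"twist":[0,0,0.3],"hand":0.01},{"offset":[0,0,0.03],"twist":[0,0,0],"hand":0.01},{"offset":[0,0,0],"twist":[0,0,0],"hand":0.01},{"offset":[0,0,0],"twist":[0,0,0],"hand":0.01}]'
python3 - <<'E'
from h import *
go(506.9,-244.4,72.5,184.3)
E
```

```text
t: 24.15
position: [507.2, -244.6, 124.0]
tool_rot: [0.122, -3.139, 0.0]
ft_force: [0.6, 0.2, 0.4]
gripper_width: 0.315
finger_force: 39.6
pos [ 507.2 -244.6  124. ] yaw -175.6 q [ 1.15  0.68 -1.02  1.85  0.69  1.01  1.49] off(now axes) [ 0.2  0.2 51.5] off(after turn) [ 0.3  0.2 51.5] twist [-0.  -0.   0.1] w0.31
```

```bash
python3 -m handwheel '[{"offset":[0,0,0.02],"twist":[0,0,0],"hand":0.01},{"offset":[0,0,0.015],"twist":[0,0,0],"hand":0.01},{"offset":[0,0,0.01],"twist":[0,0,0],"hand":0.01},{"offset":[0,0,0.004],"twist":[0,0,0],"hand":0.01},{"offset":[0,0,0],"twist":[0,0,0],"hand":0.01}]' 
python3 -m handwheel '[{"offset":[0,0,0.002],"twist":[0,0,0],"hand":0.01},{"offset":[0,0,0],"twist":[0,0,0],"hand":0.01},{"offset":[0,0,0],"twist":[0,0,0],"hand":0.01}]'
```

```text
t: 24.65
position: [507.4, -244.3, 74.1]
tool_rot: [0.122, -3.139, -0.001]
ft_force: [-0.7, -0.3, -0.6]
gripper_width: 0.316
finger_force: 39.6
t: 24.95
position: [507.9, -244.5, 72.7]
tool_rot: [-0.122, 3.139, -0.001]
ft_force: [0.2, -0.8, -1.8]
gripper_width: 0.315
finger_force: 39.6
```

```bash
python3 -m handwheel '[{"offset":[0,0,0.001],"twist":[0,0,0],"hand":0.01},{"offset":[0,0,0],"twist":[0,0,0],"hand":0.05},{"offset":[0,0,0],"twist":[0,0,0],"hand":0.05},{"offset":[0,0,0],"twist":[0,0,0],"hand":0.05},{"offset":[0,0,0],"twist":[0,0,0],"hand":0.05}]' 
python3 -m handwheel '[{"offset":[0,0,-0.02],"twist":[0,0,0],"hand":0.05},{"offset":[0,0,-0.04],"twist":[0,0,0],"hand":0.05},{"offset":[0,0,-0.04],"twist":[0,0,0],"hand":0.05},{"offset":[0.03,0.03,-0.02],"twist":[0,0,0],"hand":0.05},{"offset":[0.03,0.035,0],"twist":[0,0,0],"hand":0.05}]'
python3 -m handwheel '[{"offset":[0,0,0],"twist":[0,0,0],"hand":0.05},{"offset":[0,0,0],"twist":[0,0,0],"hand":0.05}]' >/dev/null
python3 - <<'E'
from h import *
d=shot('top','t1'); C=cloud(d)
P=C[(abs(C[...,0]-509)<45)&(abs(C[...,1]+244)<35)&(C[...,2]>92)&(C[...,2]<115)]
if len(P)>10: print(len(P),cv2.minAreaRect(P[:,:2].astype(np.float32)),np.median(P[:,2]))
d=shot('wrist','w9'); C=cloud(d)
P=C[(abs(C[...,0]-509)<45)&(abs(C[...,1]+244)<35)&(C[...,2]>92)&(C[...,2]<115)]
if len(P)>10: print(len(P),cv2.minAreaRect(P[:,:2].astype(np.float32)),np.median(P[:,2]))
go(450,372,200,80)
E
```

```text
t: 25.45
position: [507.7, -244.4, 71.4]
tool_rot: [-0.122, 3.139, 0.0]
ft_force: [0.4, 0.4, -0.7]
gripper_width: 0.586
finger_force: 0.0
t: 25.95
position: [445.4, -184.2, 195.3]
tool_rot: [-0.12, 3.133, -0.004]
ft_force: [-0.6, 0.9, 0.4]
gripper_width: 0.585
finger_force: 0.0
682 ((496.3856506347656, -251.4299774169922), (19.360004425048828, 36.08645248413086), 48.66408157348633) 99.65296467828664
pos [ 443.7 -185.3  192.3] yaw -175.6 q [ 1.32  0.47 -1.2   1.99  0.52  1.03  1.52] off(now axes) [-48.9 555.2  -8.4] off(after turn) [549.9 -90.6  -7.7] twist [0.000e+00 1.000e-01 1.044e+02] w0.59
```

View pics/w9.png

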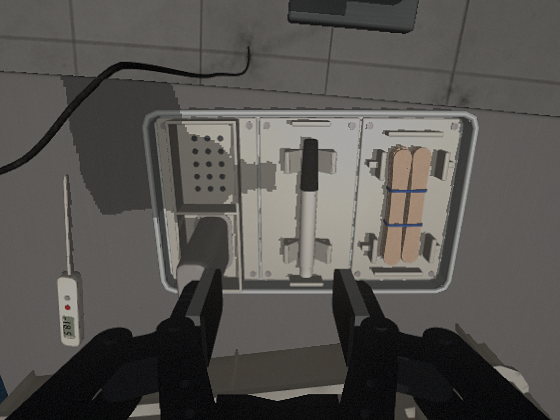

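The first mould stands in the far pocket, (207,250) in the view, and the other items are undisturbed. Next is the second mould.

```bash
python3 -m handwheel '[{"offset":[0,0,0],"twist":[0,0,8.4],"hand":0.06},{"offset":[0,0,0],"twist":[0,0,8.4],"hand":0.06},{"offset":[0,0,0],"twist":[0,0,8.4],"hand":0.06},{"offset":[0,0,0],"twist":[0,0,8.4],"hand":0.06},{"offset":[0,0,0],"twist":[0,0,8.4],"hand":0.06}]' >/dev/null
python3 -m handwheel '[{"offset":[0,0,0],"twist":[0,0,8.4],"hand":0.06},{"offset":[0,0,0],"twist":[0,0,8.4],"hand":0.06},{"offset":[0,0,0],"twist":[0,0,8.4],"hand":0.06},{"offset":[0,0,0],"twist":[0,0,8.4],"hand":0.06},{"offset":[0,0,0],"twist":[0,0,8.4],"hand":0.06}]' >/dev/null
python3 -m handwheel '[{"offset":[0,0,0],"twist":[0,0,8.4],"hand":0.06},{"offset":[0,0,0],"twist":[0,0,8.4],"hand":0.06},{"offset":[0,0,0],"twist":[0,0,3.9],"hand":0.06},{"offset":[0.045,-0.0075,0],"twist":[0,0,0],"hand":0.06},{"offset":[0.045,-0.0075,0],"twist":[0,0,0],"hand":0.06}]' >/dev/null
python3 -m handwheel '[{"offset":[0.045,-0.0075,0],"twist":[0,0,0],"hand":0.06},{"offset":[0.045,-0.0075,0],"twist":[0,0,0],"hand":0.06},{"offset":[0.045,-0.0075,0],"twist":[0,0,0],"hand":0.06},{"offset":[0.045,-0.0075,0],"twist":[0,0,0],"hand":0.06},{"offset":[0.045,-0.0075,0],"twist":[0,0,0],"hand":0.06}]' >/dev/null
python3 -m handwheel '[{"offset":[0.045,-0.0075,0],"twist":[0,0,0],"hand":0.06},{"offset":[0.045,-0.0075,0],"twist":[0,0,0],"hand":0.06},{"offset":[0.045,-0.0075,0],"twist":[0,0,0],"hand":0.06},{"offset":[0.045,-0.0075,0],"twist":[0,0,0],"hand":0.06},{"offset":[0.045,-0.0075,0],"twist":[0,0,0],"hand":0.06}]' >/dev/null
python3 -c "
from h import *
go(587,373,170,79.5)
t=load('t1');C=cloud(t)
P=C[(abs(C[...,0]-587)<40)&(abs(C[...,1]-373)<40)&(C[...,2]>88)&(C[...,2]<100)];print(cv2.minAreaRect(P[:,:2].astype('float32')))"
```

```text
pos [451.4 365.4 191. ] yaw 79.7 q [-0.07  0.53 -0.87  1.76  0.46  1.07 -1.29] off(now axes) [ 31.7 132.1  21. ] off(after turn) [ 32.2 132.   21. ] twist [-0.  -0.   0.2] w0.70
((587.2510375976562, 373.5724792480469), (49.340553283691406, 25.280296325683594), 78.61786651611328)
```

```bash
python3 -m handwheel '[{"offset":[0.009,0.035,0],"twist":[0,0,0.3],"hand":0.06},{"offset":[0.009,0.035,0],"twist":[0,0,0],"hand":0.06},{"offset":[0.007,0.032,0],"twist":[0,0,0],"hand":0.06},{"offset":[0.007,0.03,0.02],"twist":[0,0,0],"hand":0.06},{"offset":[0,0,0],"twist":[0,0,0],"hand":0.06}]' >/dev/null
python3 -m handwheel '[{"offset":[0,0,0],"twist":[0,0,0],"hand":0.06},{"offset":[0,0,0],"twist":[0,0,0],"hand":0.06}]'
python3 - <<'E'
from h import *
d=shot('wrist','w10'); C=cloud(d)
P=C[(abs(C[...,0]-587)<45)&(abs(C[...,1]-373)<45)&(C[...,2]>88)&(C[...,2]<100)][:,:2]
r=cv2.minAreaRect(P.astype(np.float32)); print(len(P),r)
go(r[0][0],r[0][1],62,79)
E
```

```text
t: 29.45
position: [585.0, 371.7, 171.5]
tool_rot: [-2.414, -2.008, 0.0]
ft_force: [0.3, 0.4, -0.2]
gripper_width: 0.703
finger_force: 0.0
2381 ((586.3812866210938, 373.8223876953125), (46.994468688964844, 25.588623046875), 78.7193374633789)
pos [585.  371.7 172. ] yaw 79.5 q [-0.1   0.73 -0.79  1.47  0.54  1.16 -1.16] off(now axes) [  2.2   1.  110. ] off(after turn) [  2.3   0.9 110. ] twist [-0.  -0.1  0.5] w0.70
```

```bash
python3 -m handwheel '[{"offset":[0.002,0.001,0.01],"twist":[0,0,0.5],"hand":0.06},{"offset":[0,0,0.04],"twist":[0,0,0],"hand":0.06},{"offset":[0,0,0.03],"twist":[0,0,0],"hand":0.06},{"offset":[0,0,0.027],"twist":[0,0,0],"hand":0.06},{"offset":[0,0,0],"twist":[0,0,0],"hand":0.06}]'
python3 -m handwheel '[{"offset":[0,0,0],"twist":[0,0,0],"hand":0.01},{"offset":[0,0,0],"twist":[0,0,0],"hand":0.01},{"offset":[0,0,0],"twist":[0,0,0],"hand":0.01},{"offset":[0,0,0],"twist":[0,0,0],"hand":0.01},{"offset":[0,0,0],"twist":[0,0,0],"hand":0.01}]' 40
python3 -m handwheel '[{"offset":[0,0,-0.01],"twist":[0,0,0],"hand":0.01},{"offset":[0,0,-0.03],"twist":[0,0,0],"hand":0.01},{"offset":[0,0,-0.04],"twist":[0,0,0],"hand":0.01},{"offset":[0,0,-0.045],"twist":[0,0,0],"hand":0.01},{"offset":[-0.006,-0.03,0],"twist":[0,0,0],"hand":0.01}]' 
python3 -m handwheel '[{"offset":[-0.007,-0.038,0],"twist":[0,0,0],"hand":0.01},{"offset":[-0.007,-0.038,0],"twist":[0,0,0],"hand":0.01},{"offset":[-0.007,-0.038,0],"twist":[0,0,0],"hand":0.01},{"offset":[-0.03,0.005,0],"twist":[0,0,0],"hand":0.01},{"offset":[-0.045,0.008,0],"twist":[0,0,0],"hand":0.01}]'
python3 -c "
from h import *
go(440,-200,195,79)"
```

```text
t: 30.0
position: [584.4, 370.2, 59.9]
tool_rot: [-2.424, -1.998, 0.012]
ft_force: [-0.7, 0.2, 0.2]
gripper_width: 0.702
finger_force: 0.0
t: 30.5
position: [588.7, 373.6, 66.8]
tool_rot: [2.425, 1.997, 0.007]
ft_force: [0.2, -0.5, 6.2]
gripper_width: 0.315
finger_force: 40.4
t: 31.0
position: [563.3, 373.9, 197.2]
tool_rot: [2.429, 1.989, 0.022]
ft_force: [0.9, 0.7, -1.1]
gripper_width: 0.313
finger_force: 39.4
t: 31.5
position: [436.9, 299.9, 190.4]
tool_rot: [-2.417, -2.006, -0.003]
ft_force: [2.1, -1.0, -0.4]
gripper_width: 0.31
finger_force: 39.5
pos [436.9 299.9 190.4] yaw 79.4 q [ 0.08  0.45 -0.91  1.88  0.41  1.01 -1.2 ] off(now axes) [-490.8   95.2   -5.5] off(after turn) [-490.2   98.5   -4.6] twist [ 0.  -0.1  0.4] w0.31
```

```bash
python3 -m handwheel '[{"offset":[-0.0445,0.0088,0],"twist":[0,0,0],"hand":0.01},{"offset":[-0.0445,0.0088,0],"twist":[0,0,0],"hand":0.01},{"offset":[-0.0445,0.0088,0],"twist":[0,0,0],"hand":0.01},{"offset":[-0.0445,0.0088,0],"twist":[0,0,0],"hand":0.01},{"offset":[-0.0445,0.0088,0],"twist":[0,0,0],"hand":0.01}]' >/dev/null
python3 -m handwheel '[{"offset":[-0.0445,0.0088,0],"twist":[0,0,0],"hand":0.01},{"offset":[-0.0445,0.0088,0],"twist":[0,0,0],"hand":0.01},{"offset":[-0.0445,0.0088,0],"twist":[0,0,0],"hand":0.01},{"offset":[-0.0445,0.0088,0],"twist":[0,0,0],"hand":0.01},{"offset":[-0.0445,0.0088,0],"twist":[0,0,0],"hand":0.01}]' >/dev/null
python3 -m handwheel '[{"offset":[0,0,0],"twist":[0,0,-8.4],"hand":0.01},{"offset":[0,0,0],"twist":[0,0,-8.4],"hand":0.01},{"offset":[0,0,0],"twist":[0,0,-8.4],"hand":0.01},{"offset":[0,0,0],"twist":[0,0,-8.4],"hand":0.01},{"offset":[0,0,0],"twist":[0,0,-8.4],"hand":0.01}]' >/dev/null
python3 -m handwheel '[{"offset":[0,0,0],"twist":[0,0,-8.4],"hand":0.01},{"offset":[0,0,0],"twist":[0,0,-8.4],"hand":0.01},{"offset":[0,0,0],"twist":[0,0,-8.4],"hand":0.01},{"offset":[0,0,0],"twist":[0,0,-8.4],"hand":0.01},{"offset":[0,0,0],"twist":[0,0,-8.4],"hand":0.01}]' >/dev/null
python3 -m handwheel '[{"offset":[0,0,0],"twist":[0,0,-8.4],"hand":0.01},{"offset":[0,0,0],"twist":[0,0,-8.4],"hand":0.01},{"offset":[0,0,0],"twist":[0,0,-4.1],"hand":0.01},{"offset":[0,0,0],"twist":[0,0,0],"hand":0.01},{"offset":[0,0,0],"twist":[0,0,0],"hand":0.01}]'
python3 -c "
from h import *
go(428.6,-250.6,160,184.3)"
```

```text
t: 34.0
position: [440.0, -156.3, 189.5]
tool_rot: [0.102, -3.14, 0.001]
ft_force: [0.6, 0.6, -0.5]
gripper_width: 0.314
finger_force: 39.5
pos [ 440.  -156.3  189.5] yaw -176.3 q [ 1.3   0.46 -1.23  2.02  0.51  1.02  1.45] off(now axes) [ 17.5 -93.4  29.6] off(after turn) [ 18.5 -93.2  29.5] twist [-0.  -0.  -0.6] w0.31
```

```bash
python3 -m handwheel '[{"offset":[0.006,-0.035,0],"twist":[0,0,-0.6],"hand":0.01},{"offset":[0.006,-0.035,0],"twist":[0,0,0],"hand":0.01},{"offset":[0.006,-0.023,0],"twist":[0,0,0],"hand":0.01},{"offset":[0,0,0.01],"twist":[0,0,0],"hand":0.01},{"offset":[0,0,0],"twist":[0,0,0],"hand":0.01}]' >/dev/null
python3 -m handwheel '[{"offset":[0,0,0],"twist":[0,0,0],"hand":0.01},{"offset":[0,0,0],"twist":[0,0,0],"hand":0.01}]'
python3 -c "
from h import *
go(428.6,-250.6,125,184.3)
d=shot('wrist','w11')"
```

```text
t: 34.7
position: [429.5, -249.0, 179.7]
tool_rot: [-0.125, 3.139, -0.0]
ft_force: [-1.3, 0.4, -0.4]
gripper_width: 0.311
finger_force: 39.5
pos [ 429.5 -249.   179.7] yaw -175.4 q [ 1.41  0.53 -1.19  1.96  0.57  1.04  1.61] off(now axes) [ 1.1 -1.5 54.7] off(after turn) [ 1.  -1.5 54.7] twist [-0.   0.   0.3] w0.31
```

View pics/w11.png

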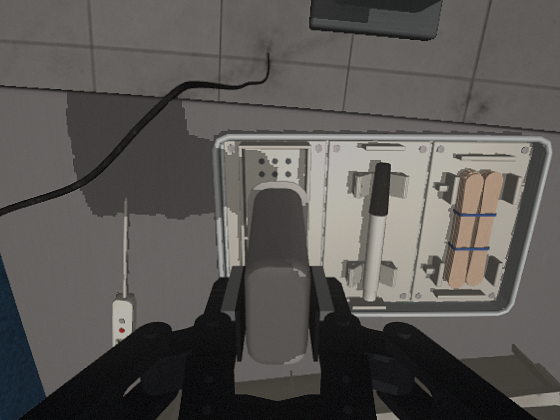

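The mould is held upright above the near pocket, with its rim's near edge at (277,184).

```bash
python3 -m handwheel '[{"offset":[0.001,-0.0015,0.02],"twist":[0,0,0.2],"hand":0.01},{"offset":[0,0,0.03],"twist":[0,0,0],"hand":0.01},{"offset":[0,0,0],"twist":[0,0,0],"hand":0.01},{"offset":[0,0,0],"twist":[0,0,0],"hand":0.01}]' 
python3 -c "
from h import *
P=pix2w(load('w11'),[(277,184),(247,205),(308,205)],[113,113,113])[:,:2]
print(P, P[0]+32*np.array([.997,.076]),'TCP was 429.5,-249.0')
go(428.6,-250.6,73.5,184.3)"
```

```text
t: 35.15
position: [428.5, -251.0, 129.7]
tool_rot: [0.119, -3.139, -0.001]
ft_force: [0.2, 1.0, -0.2]
gripper_width: 0.314
finger_force: 39.6
[[ 398.28201281 -251.31001992]
 [ 413.16810874 -268.7920122 ]
 [ 410.10784247 -231.05261315]] [ 430.18601281 -248.87801992] TCP was 429.5,-249.0
pos [ 428.5 -251.   129.7] yaw -175.7 q [ 1.35  0.59 -1.11  2.    0.66  0.96  1.55] off(now axes) [-0.2  0.3 56.2] off(after turn) [-0.2  0.4 56.2] twist [ 0. -0.  0.] w0.31
```

```bash
python3 -m handwheel '[{"offset":[0,0,0.02],"twist":[0,0,0],"hand":0.01},{"offset":[0,0,0.02],"twist":[0,0,0],"hand":0.01},{"offset":[0,0,0.01],"twist":[0,0,0],"hand":0.01},{"offset":[0,0,0.006],"twist":[0,0,0],"hand":0.01},{"offset":[0,0,0],"twist":[0,0,0],"hand":0.01}]' 
python3 -m handwheel '[{"offset":[0,0,0.001],"twist":[0,0,0],"hand":0.01},{"offset":[0,0,0],"twist":[0,0,0],"hand":0.01},{"offset":[0,0,0],"twist":[0,0,0],"hand":0.01}]'
```

```text
t: 35.65
position: [428.5, -251.8, 73.6]
tool_rot: [-0.117, 3.139, -0.0]
ft_force: [0.5, 1.0, -1.2]
gripper_width: 0.315
finger_force: 39.6
t: 35.95
position: [428.6, -252.1, 72.9]
tool_rot: [-0.116, 3.139, -0.001]
ft_force: [0.6, -0.4, -0.0]
gripper_width: 0.311
finger_force: 39.8
```

```bash
python3 -m handwheel '[{"offset":[0,0,0],"twist":[0,0,0],"hand":0.05},{"offset":[0,0,0],"twist":[0,0,0],"hand":0.05},{"offset":[0,0,0],"twist":[0,0,0],"hand":0.05},{"offset":[0,0,0],"twist":[0,0,0],"hand":0.05},{"offset":[0,0,-0.015],"twist":[0,0,0],"hand":0.05}]' 
python3 -m handwheel '[{"offset":[0,0,-0.03],"twist":[0,0,0],"hand":0.05},{"offset":[0,0,-0.04],"twist":[0,0,0],"hand":0.05},{"offset":[0,0,-0.04],"twist":[0,0,0],"hand":0.05},{"offset":[0,0.045,0],"twist":[0,0,0],"hand":0.05},{"offset":[0,0.045,0],"twist":[0,0,0],"hand":0.05}]' >/dev/null
python3 -m handwheel '[{"offset":[0,0.045,0],"twist":[0,0,0],"hand":0.05},{"offset":[0,0.045,0],"twist":[0,0,0],"hand":0.05},{"offset":[0,0.045,0],"twist":[0,0,0],"hand":0.05},{"offset":[0,0.045,0],"twist":[0,0,0],"hand":0.05},{"offset":[0,0.045,0],"twist":[0,0,0],"hand":0.05}]' >/dev/null
python3 -m handwheel '[{"offset":[0,0.045,0],"twist":[0,0,0],"hand":0.05},{"offset":[0,0.045,0],"twist":[0,0,0],"hand":0.05},{"offset":[0,0.045,0],"twist":[0,0,0],"hand":0.05},{"offset":[0,0,0],"twist":[0,0,0],"hand":0.05},{"offset":[0,0,0],"twist":[0,0,0],"hand":0.05}]'
python3 - <<'E'
from h import *
a=[]
c,s=np.cos(.076),np.sin(.076);R2=np.array([[c,s],[-s,c]])
for n in('top','scene'):
  d=shot(n,n+'9'); C=cloud(d); q=(C[...,:2]-[469.5,-247.2])@R2.T
  for sx in(1,-1):
    m=(abs(q[...,0]-sx*40.5)<38)&(abs(q[...,1])<35)&(C[...,2]>92)&(C[...,2]<112)
    if m.sum()>10: print(n,sx,m.sum(),cv2.minAreaRect(q[m].astype(np.float32)),np.median(C[m][:,2]))
a=cv2.resize(cv2.imread('pics/top9.png')[150:275,120:400],None,fx=2,fy=2); b=cv2.resize(cv2.imread('pics/scene9.png')[180:340,120:400],None,fx=2,fy=2)
cv2.imwrite('pics/fin.png',np.vstack([a,b]))
E
```

```text
t: 36.45
position: [426.9, -251.3, 86.5]
tool_rot: [0.117, -3.137, -0.003]
ft_force: [0.5, 0.9, 0.0]
gripper_width: 0.582
finger_force: 0.0
t: 37.95
position: [394.0, 199.1, 198.1]
tool_rot: [-0.126, 3.138, 0.0]
ft_force: [0.4, -1.7, -0.5]
gripper_width: 0.585
finger_force: 0.0
top 1 189 ((41.086692810058594, 2.0306015014648438), (25.374174118041992, 45.67100143432617), 87.3055191040039) 99.49630549848484
top -1 195 ((-40.204978942871094, 0.8393669128417969), (25.99408721923828, 47.33395004272461), 88.02859497070312) 99.54264030046579
scene 1 142 ((39.16511535644531, -0.6199436187744141), (46.75629806518555, 29.03988265991211), 0.8593268394470215) 100.88499852187869
scene -1 144 ((-41.06174850463867, -0.8523149490356445), (26.761117935180664, 48.06098175048828), 85.19348907470703) 101.18025579309409
```

View pics/fin.png

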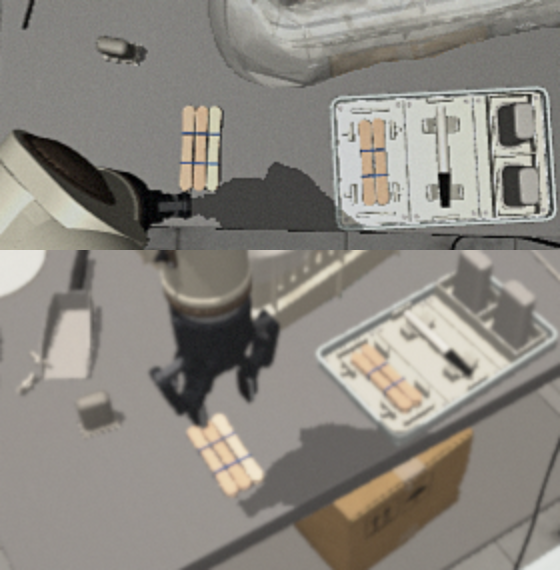

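The final view shows both moulds upright in their pockets, the bundle and marker seated, and the look-alikes where they were. I hand the job in.

```bash
python3 -c "
from workcell import robot
print(robot.job_done())"
```

```text
the job is handed in; nothing more can be done
None
```

The kit tray is made up and handed in at about 38 s: by the last camera check both moulds stand in their pockets, the stick bundle and marker lie in their inserts, and the three look-alikes are where they started; the hand-in returned no verdict.

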